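# Tip the workshop radio back on to its feet and switch it on

## Task

The repaired radio was left standing on its end on the padded mat. Push it over so that it comes down on its four rubber feet, lying on the mat, then press the white power button on its top fully in and let it go. Do not pick the radio up, and leave the cup, solder spool, bit block and screwdriver where they are.

Things in the scene. Friction and masses are not known exactly. Their poses are not given: they have to be found in the camera images.
- mat: Blue padded mat, 380 x 220 mm and 5 mm thick, fixed flat on the table. Origin at the centre of its underside (table height), x along its length, y across, z up. The radio stands near its -x end, and at the start its feet face the mat's +x end within about 0.15 rad.
- radio: Rugged light grey box-shaped radio, black bands at its ends, loose, 0.45 to 0.91 kg. Starts on its end: 190 mm tall (own z up), 70 mm deep (own y), 85 mm (own x) from its top face (-x) to its four rubber feet (+x, 5 mm thick, included). Origin: centre of the end it starts on. On the top face, at own z = 48 mm, is a fixed black knob (radius 18, 6 mm high). Speaker grille on -y. On its feet, own x points straight down.
- radio_centre (a point): The middle of the radio's box, 95 mm from its end along own z, midway between top and feet; 47 mm over the table when on its feet. The top face is bare from own z = 126 to 190 mm: pushed there towards own +x, the radio tips about its foot-side lower edge, balances at about 24 degrees (the pushed point has then gone some 75 mm) and falls the rest by itself on to its feet.
- radio_heel (a point): The lower edge about which the radio tips: middle of the edge between the end it starts on and its feet side, at mat height (5 mm) all through a proper tip.
- button_top (a point): Middle of the outer face of the power button: a white round push button, radius 11 mm, on the radio's top face at own z = 110 mm, standing 9 mm proud; its axis is the radio's own x and it is pressed towards the feet. With the radio on its feet it faces straight up, about 99 mm over the table.
- button (a joint): Travel of the power button: 0 m out, 0.005 m fully in. A spring returns it; pressing it takes about 1.2 N at first and 4 N fully in.
- cup: Cardboard coffee cup, open, 95 mm tall, 74 mm across its rim, light; leave it. Origin at the centre of its underside. It, the spool and the bit block stand on the table beside the mat in any order.
- spool: Solder spool with green flanges, 60 mm across, 42 mm tall, upright; leave it. Origin at the centre of its underside.
- bitblock: Black block of screwdriver bits, 50 x 60 mm, 42 mm tall with the bits; leave it. Origin at the centre of its underside.
- screwdriver: Screwdriver with an orange handle, 170 mm long, lying on the table beside the mat; leave it. Origin under it, x along it.
There are look-alikes about, which are no part of the job. Several things have the shape of the radio; the one meant has the colours described above.

How it is judged:
On the way, in this order (a step that is already met when the one before it is completed fails the run):
1. the radio has come down on its feet and lies still (angle between radio's own x axis and vertical above 3.04 rad and linear speed of radio below 0.02 m/s and angular speed of radio below 0.1 rad/s), for 0.2 s.
2. the power button is pressed fully in with the radio on its feet (angle between radio's own x axis and vertical above 3.04 rad and value of joint button above 0.0042 m), for 0.05 s.
At the end, for the whole second after the job is handed in: The radio lies still on its four feet (own x within 0.1 rad of straight down) on the mat, its centre within 110 mm of the mat's centre along the mat and 85 mm across it and under 55 mm high; the button has been pressed and is out again (under 1.2 mm) (all of step 1 and x of radio_centre in the frame of mat between -0.11 and 0.11 m and y of radio_centre in the frame of mat between -0.085 and 0.085 m and height (world z) of radio_centre below 0.055 m and value of joint button below 0.0012 m); the robot touches nothing.
It fails at once if the radio was lifted or carried, or tipped the wrong way (its lower foot-side edge rose over 30 mm) (height (world z) of radio_heel above 0.03 m).
It fails at once if the cardboard cup was moved by more than 20 mm (distance of cup from where it was at the start of the episode above 0.02 m).
It fails at once if the solder spool was moved by more than 20 mm (distance of spool from where it was at the start of the episode above 0.02 m).
It fails at once if the bit block was moved by more than 20 mm (distance of bitblock from where it was at the start of the episode above 0.02 m).
It fails at once if the screwdriver was moved by more than 20 mm (distance of screwdriver from where it was at the start of the episode above 0.02 m).
It also fails if it takes over 40 s, if anything falls off the work surface, if the arm or the gripper's body presses on something with over 40 N, if the wrist force passes 120 N, or if a joint passes its speed limit or range.

## Robot

A 7-joint arm with a two-finger parallel gripper is mounted at the origin on the work surface. World frame = base frame: x ahead of the robot, y to its left, z up, the work surface at z = 0. Lengths are in m, angles in rad, forces in N, time in s.
With the tool pointing down it reaches from about 0.4 to 0.85 m from the base axis. Payload 4.5 kg.
Tool frame: the origin (TCP) lies at the centre of the arm's flange, where the gripper is bolted on; the fingertips stand 166 mm ahead of it and the grasp point (between the pads) lies 147 mm ahead of it (r.grip_depth is the distance from the TCP to the grasp point, in m); z points along the fingers, y is the line along which they close (so a half turn about z gives the same grasp; the last joint's range is limited). The gripper opens to 88 mm and grips with 3 to 60 N. Pads are 18 mm wide; open, the fingers measure 123 mm over their backs; the gripper's body (75 mm by 187 mm) begins 45 mm behind the grasp point.
Start: joints at [-1.117, 0.689, -0.195, 1.565, 0.157, 0.902, -0.215], TCP at [0.255, 0.571, 0.405] pointing down, gripper open.
Joint ranges: [-3.01, 3.01], [-0.46, 2.08], [-1.47, 1.51], [0.13, 2.56], [-1, 4.14], [0.04, 2.09], [-2.66, 2.66]. Speed limits (rad/s): [2.57, 2.57, 3.14, 3.14, 3.14, 3.14, 3.14].

## Interface

Orientations are given as a unit quaternion [x, y, z, w].
In Python, from plant import status, cams, r, finder gives the robot as it stands.
- The arm moves only by the tool play_rows, never from a script. Its argument "rows" is a list of rows, each a list of 7 numbers: the opening in per cent of the stroke, from 0 (shut) to 100 (fully open), then the shift along the tool's x, y, z in m, then the turn, a rotation vector about the tool's x, y, z in degrees. A call has 1 to 8 rows; each row shifts and turns the commanded pose from where the row before left it, along the tool's axes as they then stand; what a row does not reach is not made up. A row lasts 1/8 s, in which the tool goes at most 62.5 mm and 10.7 degrees, less where a joint would pass 70% of its speed; a pose out of reach is approached as far as the arm can. A call with a gripper value outside its range is refused whole. The fingers move at their own pace and stop on an object; "grip_force" is the grip in N (left out, the last holds). Time passes only in rows, so rows that do not move let the fingers close. It gives the time, the measured TCP pose, the force, the opening and the grip force at its end, in the units of the state.
- status.get_state(): the state, without advancing time (a new reading comes with each control period).
- cams.snapshot(name): name is "side" or "top"; returns the picture (400x640x3 uint8, red, green, blue); there is no depth.
- cams.camera_params(name): a dict with "vfov" (degrees; the focal length in pixels is half the picture's height over the tangent of half this angle, whatever the lens; pixels are square), "cx", "cy" (the principal point, pixels), "distortion" ([k1, k2, p1, p2, k3] as OpenCV has them; the pictures are not rectified), "R" (3x3) and "t" (3): a world point X has camera coordinates R X + t. Camera axes: x right, y down, z forward; pixel columns grow to the right and rows downward; lengths in m; the calibration is good to about 2 mm. A picture is of the moment at which its call begins. camera_params takes no time and is no camera call.
- r.finish_job(): hands the job in; it is judged then, once.
Trained networks look in the newest picture that a camera, given by its name, has taken for a name from the list of things; names that differ only in an ending like _2 or _b are one class to them, and where a whole thing is asked for, a point or a joint stands for the part that bears it (a point fixed in the world has none). Each returns a list of dicts, best first, with "score" (0 to 1); they miss things now and then, are a little off and sometimes report something else, mostly with a low value. They report only what shows in the picture. A call takes as long as a camera call. They do not tell look-alikes from the thing itself.
- finder.spot_in(camera, label): "at" ([x, y, z] in m, in the coordinates of the camera as it stood for that picture, good to about 4 mm: the middle of the surface that is visible of it).
- finder.regions_of(camera, label): "mask" (400x640 bool, what is visible of it).
The state is a dict: "clock": time; "q": joint angles; "qd": joint speeds; "joint_torque": joint torques, N m; "tool_pos": TCP position; "eef_rot": TCP orientation; "contact_force": force on the tool from outside, world axes, zero at the start; "moment": the same for the moment, N m; "opening": opening from 0.0 (shut) to 1.0 (fully open); "finger_force": force on a finger pad.
Only numpy, scipy, OpenCV 4.12 (cv2) and the standard library are available. Lean on these libraries where they do the work, as an engineer would, in place of code of your own. Each camera call takes 0.05 s, during which the arm holds its last target. There are 200 camera calls.

## Working session

There is one attempt and no reset: what is moved stays moved. The work goes in short steps, Python scripts to look and compute and a tool call to move; the robot and the scene stay as the last step left them, time stands still between calls to the robot, and variables do not carry over. Pictures are saved under pics/ and viewed, at most 10 in all, crops included, and the job is handed in when it is done.

Besides the shell and the picture viewer there is one more tool, called as a command line: name --pt "numbers of a row" for each row, then --argument value for the rest. play_rows: Moves the arm, as the interface text tells. Its arguments: {"type":"object","properties":{"rows":{"type":"array","items":{"type":"array","items":{"type":"number"}}},"grip_force":{"type":"number"}},"required":["rows"]}

```bash
mkdir -p pics; cat > h.py <<'E'
import numpy as np, cv2
from plant import status, cams, r, finder
def K(n):
    p=cams.camera_params(n); f=200/np.tan(np.radians(p['vfov'])/2)
    return np.array([[f,0,p['cx']],[0,f,p['cy']],[0,0,1]]),np.array(p['distortion'],float),np.array(p['R']),np.array(p['t'])
def w(n,at):
    _,_,R,t=K(n); return R.T@(np.array(at)-t)
def px(n,X):
    k,d,R,t=K(n); return cv2.projectPoints(np.array(X,float).reshape(-1,1,3),cv2.Rodrigues(R)[0],t,k,d)[0].reshape(-1,2)
def onplane(n,uv,z):
    k,d,R,t=K(n); u=cv2.undistortPoints(np.array(uv,float).reshape(-1,1,2),k,d).reshape(-1,2)
    D=np.c_[u,np.ones(len(u))]@R; C=-R.T@t; return C+D*((z-C[2])/D[:,2])[:,None]
E
python3 - <<'E'
from h import *
for n in ('side','top'):
    im=cams.snapshot(n); cv2.imwrite(f'pics/{n}0.png',im[:,:,::-1])
    _,_,R,t=K(n); print(n,(-R.T@t).round(3))
    for l in ('radio','mat','button_top','cup','spool','bitblock','screwdriver'):
        for o in finder.spot_in(n,l)[:4]:
            X=w(n,o['at']); print(l,round(o['score'],2),X.round(3),px(n,X).round(0))
s=status.get_state();print(s['clock'],s['tool_pos'],s['eef_rot'])
E
```

```text
side [ 1.061 -0.216  0.737]
radio 0.95 [0.596 0.006 0.146] [[310. 185.]]
radio 0.91 [ 0.533 -0.218  0.173] [[187. 195.]]
radio 0.85 [ 0.683 -0.234  0.168] [[202. 263.]]
radio 0.56 [0.636 0.106 0.004] [[358. 223.]]
mat 0.71 [0.596 0.005 0.148] [[309. 185.]]
mat 0.61 [0.634 0.104 0.003] [[357. 223.]]
cup 0.55 [0.53  0.291 0.062] [[403. 150.]]
spool 0.91 [ 0.705 -0.112  0.041] [[282. 280.]]
screwdriver 0.85 [0.765 0.018 0.024] [[355. 280.]]
top [0.415 0.062 0.889]
radio 0.9 [ 0.51  -0.204  0.187] [[453. 231.]]
radio 0.57 [0.569 0.023 0.196] [[331. 208.]]
radio 0.57 [ 0.641 -0.216  0.18 ] [[447. 167.]]
mat 0.69 [0.599 0.105 0.003] [[292. 216.]]
button_top 0.46 [ 0.541 -0.018  0.124] [[350. 228.]]
cup 0.59 [0.528 0.315 0.044] [[199. 250.]]
spool 0.61 [ 0.691 -0.105  0.041] [[378. 169.]]
bitblock 0.82 [0.393 0.094 0.03 ] [[302. 305.]]
screwdriver 0.64 [0.753 0.02  0.022] [[323. 150.]]
0.8 [0.25471448 0.57074748 0.40477426] [2.08356778e-01 9.78052887e-01 6.13089923e-05 1.22334313e-05]
```

View pics/side0.png

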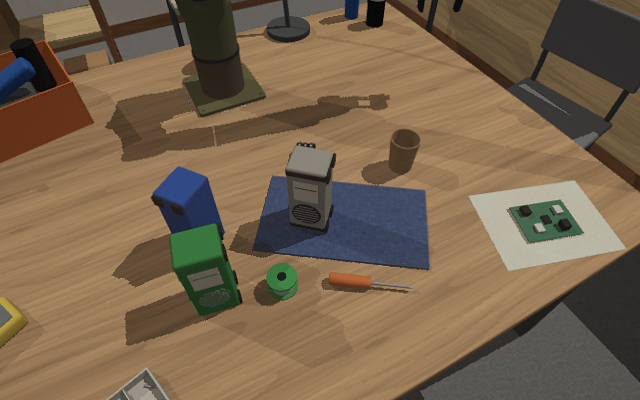

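View pics/top0.png

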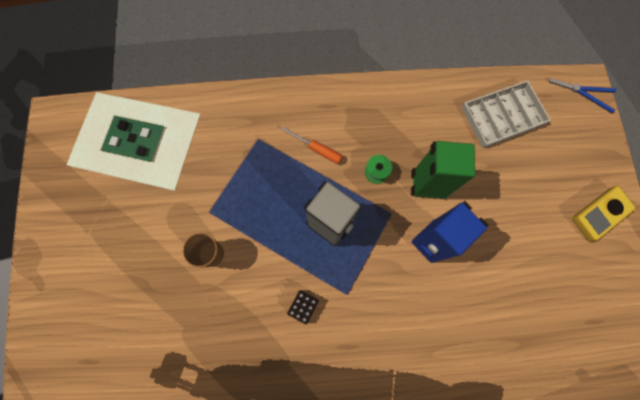

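Candidates for the radio: the grey box at side (310,185) / top (331,208), the blue one at side (187,195) and the green one at side (202,263). Only the grey one stands on the mat and has the right colours. I'll confirm it in one enlarged crop and get the mat's frame at the same time.

```bash
python3 - <<'E'
from h import *
t=cv2.imread('pics/top0.png'); s=cv2.imread('pics/side0.png')
a=cv2.resize(t[170:260,290:380],None,fx=5.5,fy=5.5,interpolation=cv2.INTER_CUBIC)
b=cv2.resize(s[135:235,280:340],(297,495),interpolation=cv2.INTER_CUBIC)
cv2.imwrite('pics/crop.png',np.hstack([a,b]))
c=onplane('top',[[259,140],[390,213],[349,293],[210,212]],0.005)
print(c.round(3), np.linalg.norm(np.roll(c,-1,0)-c,axis=1).round(3), c.mean(0).round(3))
E
```

```text
[[ 0.798  0.177  0.005]
 [ 0.59  -0.128  0.005]
 [ 0.412 -0.014  0.005]
 [ 0.622  0.3    0.005]] [0.369 0.212 0.378 0.215] [0.606 0.084 0.005]
```

View pics/crop.png

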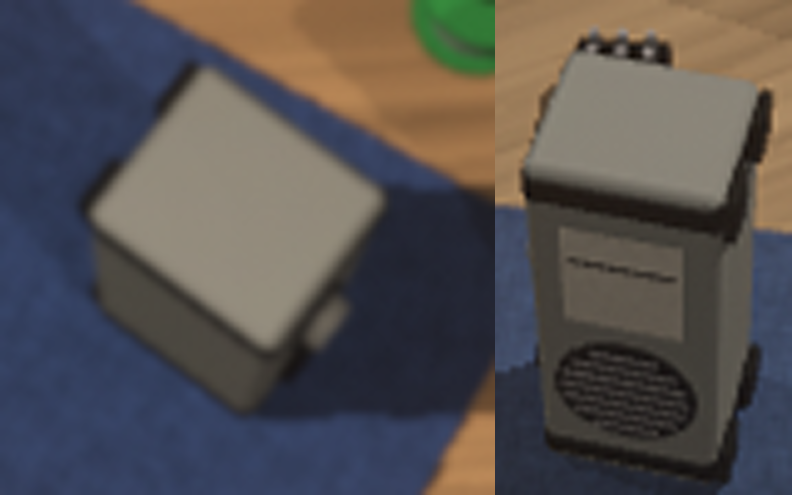

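The crop confirms the grey radio: black end bands, feet at upper left, and the white button at lower right, which is the mat's -x side. Next I'll work out the geometry.

```bash
python3 - <<'E'
from h import *
from scipy.spatial.transform import Rotation as Ro
M=np.array([.606,.084]); 
uv=np.array([[203,65],[385,200],[268,352],[90,212]])/5.5+[290,170]-0.4
c=onplane('top',uv,0.195)[:,:2]
print(c.round(3),np.linalg.norm(np.roll(c,-1,0)-c,axis=1).round(3))
d=(c[0]+c[3]-c[1]-c[2]); d/=np.linalg.norm(d)
e=np.array([.798-.59+.622-.412,.177+.128+.3+.014]); e/=np.linalg.norm(e)
T=(c[1]+c[2])/2 
# side camera check of the top face
v=np.array([[575-495,55],[760-495,85],[725-495,205],[525-495,170]])/4.95+[280,135]-.4
cs=onplane('side',v,0.195)[:,:2]; print('side',cs.round(3),cs.mean(0).round(3),'top',c.mean(0).round(3))
n=np.array([-e[1],e[0]])
print('ang d,e',np.degrees(np.arctan2(d[1],d[0])),np.degrees(np.arctan2(e[1],e[0])),'face mid',T.round(3))
heel=T+d*.085; cen=heel+d*.095
print('cen in mat',(cen-M)@e,(cen-M)@n,'button',heel+d*.11)
q=status.get_state(); Rt=Ro.from_quat(q['eef_rot']).as_matrix(); p=q['tool_pos']
print(Rt.round(3))
pre=T-d*.045; print('pre',pre, 'tool shift', Rt.T@(np.r_[pre,p[2]]-p))
print('turn about tool z', np.degrees(np.arctan2(Rt[:2,1]@d*-1,Rt[:2,0]@d*-1)), np.degrees(np.arctan2(Rt[:2,1]@d,Rt[:2,0]@d)))
E
```

```text
[[ 0.622  0.027]
 [ 0.57  -0.031]
 [ 0.521  0.013]
 [ 0.573  0.069]] [0.078 0.066 0.077 0.065]
side [[ 0.528  0.009]
 [ 0.577  0.067]
 [ 0.628  0.024]
 [ 0.577 -0.035]] [0.578 0.016] top [0.571 0.019]
ang d,e 47.73076885390674 55.96952338165581 face mid [ 0.545 -0.009]
cen in mat 0.06682727621447354 -0.02769054185379884 button [0.67643629 0.13498576]
[[-0.913  0.408  0.   ]
 [ 0.408  0.913  0.   ]
 [ 0.     0.    -1.   ]]
pre [ 0.51500864 -0.04261242] tool shift [-4.87679894e-01 -4.54017321e-01 -5.75526469e-05]
turn about tool z -71.78291399293421 108.21708600706579
```

play_rows --pt "0 -0.04 -0.038 -0.02 0 0 0" --pt "0 -0.04 -0.038 0 0 0 0" --pt "0 -0.04 -0.038 0 0 0 0" --pt "0 -0.04 -0.038 0 0 0 0" --pt "0 -0.04 -0.038 0 0 0 0" --pt "0 -0.04 -0.038 0 0 0 0" --pt "0 -0.04 -0.038 0 0 0 0" --pt "0 -0.04 -0.038 0 0 0 0"

```text
clock: 1.8
tool_pos: [0.4236, 0.1611, 0.425]
eef_rot: [0.208, 0.978, 0.0, 0.0]
contact_force: [0.8, 0.2, 0.3]
opening: 0.115
finger_force: 0.0
```

play_rows --pt "0 -0.04 -0.038 0 0 0 0" --pt "0 -0.04 -0.038 0 0 0 0" --pt "0 -0.04 -0.038 0 0 0 0" --pt "0 -0.04 -0.036 0 0 0 0" --pt "0 0 0 0 0 0 -9" --pt "0 0 0 0 0 0 -9" --pt "0 0 0 0 0 0 -9" --pt "0 0 0 0 0 0 -9"

```text
clock: 2.8
tool_pos: [0.5081, -0.0396, 0.4248]
eef_rot: [-0.107, 0.994, -0.0, 0.0]
contact_force: [-0.3, 0.2, -0.0]
opening: 0.003
finger_force: 0.0
```

play_rows --pt "0 0 0 0 0 0 -9" --pt "0 0 0 0 0 0 -9" --pt "0 0 0 0 0 0 -9" --pt "0 0 0 0 0 0 -9" --pt "0 0 0 0 0 0 0" --pt "0 0 0 0 0 0 0"

```text
clock: 3.55
tool_pos: [0.508, -0.0396, 0.4248]
eef_rot: [-0.405, 0.914, -0.0, 0.0]
contact_force: [0.3, 0.5, -0.1]
opening: 0.004
finger_force: 0.0
```

```bash
python3 - <<'E'
from h import *
from scipy.spatial.transform import Rotation as Ro
s=status.get_state();R=Ro.from_quat(s['eef_rot']).as_matrix();p=s['tool_pos']
d=np.array([np.cos(np.radians(47.7)),np.sin(np.radians(47.7)),0]);T=np.array([.545,-.009,.165+.166])
print(s['clock'],p,s['q'],s['contact_force'],s['opening']);print(R.round(3));print('to pre',R.T@(T-d*.035-p),'to face',R.T@(T-p))
im=cams.snapshot('top'); cv2.imwrite('pics/t1.png',im[:,:,::-1])
im=cams.snapshot('side'); cv2.imwrite('pics/s1.png',im[:,:,::-1])
E
```

```text
3.55 [ 0.50801767 -0.0395536   0.4247581 ] [ 0.37728044  0.56466756 -0.61975752  1.87121167  0.42991259  0.8417479
  1.94325002] [ 0.29703464  0.53706125 -0.13819766] 0.003664890626550183
[[-0.672 -0.741  0.   ]
 [-0.741  0.672 -0.   ]
 [-0.    -0.    -1.   ]]
to pre [-0.01247029 -0.00680092  0.09375968] to face [-0.04747025 -0.006854    0.09376244]
```

View pics/s1.png

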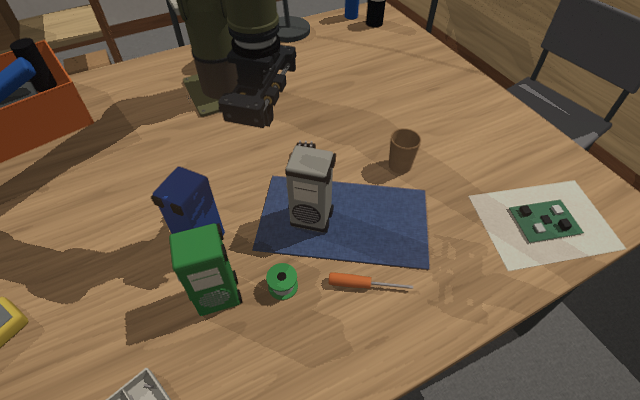

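The gripper is behind the radio's top face at (250,100), with nothing touched. I'll lower it and approach.

play_rows --pt "0 0 -0.006 0.03 0 0 0" --pt "0 0 0 0.03 0 0 0" --pt "0 0 0 0.02 0 0 0" --pt "0 0 0 0.014 0 0 0" --pt "0 -0.01 0 0 0 0 0" --pt "0 -0.01 0 0 0 0 0" --pt "0 -0.008 0 0 0 0 0" --pt "0 -0.008 0 0 0 0 0"

```text
clock: 4.65
tool_pos: [0.537, -0.0163, 0.3312]
eef_rot: [-0.406, 0.914, -0.0, 0.0]
contact_force: [-1.4, -2.6, 2.8]
opening: 0.004
finger_force: 1.5
```

play_rows --pt "0 -0.006 0 0 0 0 0" --pt "0 -0.006 0 0 0 0 0" --pt "0 -0.006 0 0 0 0 0"

```text
clock: 5.03
tool_pos: [0.5488, -0.0034, 0.3307]
eef_rot: [-0.406, 0.914, -0.0, -0.0]
contact_force: [-1.8, -2.6, 2.4]
opening: 0.005
finger_force: 1.2
```

```bash
python3 - <<'E'
from h import *
for n in ('side','top'):
    im=cams.snapshot(n); cv2.imwrite(f'pics/{n}2.png',im[:,:,::-1])
a=cv2.imread('pics/side2.png')[50:250,200:360]; b=cv2.imread('pics/top2.png')[130:330,250:410]
cv2.imwrite('pics/c2.png',cv2.resize(np.hstack([a,b]),None,fx=2.5,fy=2.5))
s=status.get_state();print(s['tool_pos'],s['contact_force'])
E
```

```text
[ 0.54924514 -0.00257173  0.33078145] [-1.62639118 -1.87582255  0.49170645]
```

View pics/c2.png

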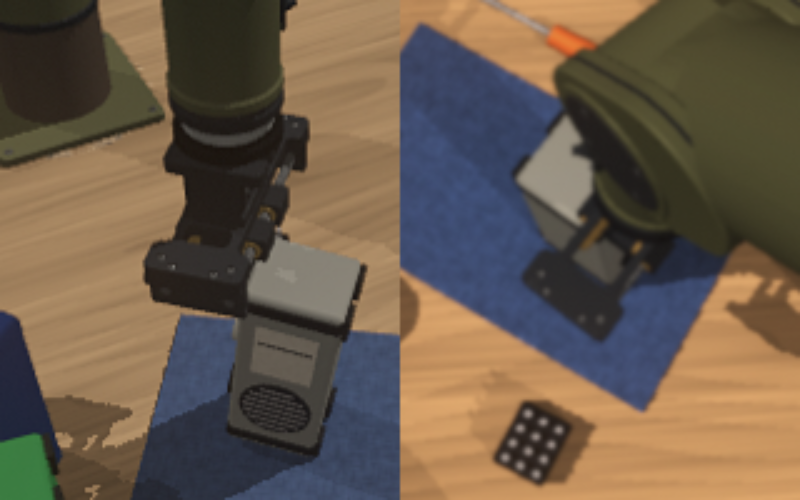

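The radio is tipping properly about its heel, by about 8 degrees. I'll keep pushing and rise slightly.

play_rows --pt "0 -0.006 0 -0.003 0 0 0" --pt "0 -0.006 0 -0.003 0 0 0" --pt "0 -0.006 0 -0.003 0 0 0" --pt "0 -0.006 0 -0.002 0 0 0" --pt "0 -0.006 0 -0.002 0 0 0" --pt "0 -0.005 0 -0.002 0 0 0" --pt "0 -0.005 0 0 0 0 0"

```text
clock: 6.0
tool_pos: [0.5758, 0.0267, 0.346]
eef_rot: [-0.406, 0.914, 0.0, 0.0]
contact_force: [-0.7, 0.4, 0.2]
opening: 0.006
finger_force: 0.2
```

play_rows --pt "0 -0.005 0 0 0 0 0" --pt "0 -0.005 0 0 0 0 0" --pt "0 -0.004 0 0 0 0 0"

```text
clock: 6.38
tool_pos: [0.585, 0.037, 0.3456]
eef_rot: [-0.406, 0.914, 0.0, 0.0]
contact_force: [-0.4, -0.2, 0.7]
opening: 0.008
finger_force: 0.0
```

The force has gone to about zero, so I'll wait a moment, rise and look.

play_rows --pt "0 0 0 0 0 0 0" --pt "0 0 0 0 0 0 0" --pt "0 0 0 0 0 0 0" --pt "0 0 0 0 0 0 0" --pt "0 0 0 0 0 0 0" --pt "0 0 0 0 0 0 0"

```text
clock: 7.12
tool_pos: [0.5848, 0.0367, 0.3457]
eef_rot: [-0.406, 0.914, 0.0, 0.0]
contact_force: [1.2, 0.5, 0.5]
opening: 0.004
finger_force: 0.0
```

```bash
python3 - <<'E'
from h import *
for n in ('side','top'):
    im=cams.snapshot(n); cv2.imwrite(f'pics/{n}3.png',im[:,:,::-1])
    for l in ('button_top','radio'):
        for o in finder.spot_in(n,l)[:3]:
            X=w(n,o['at']); print(n,l,round(o['score'],2),X.round(3),px(n,X).round(0))
a=cv2.imread('pics/side3.png')[50:250,240:440]; b=cv2.imread('pics/top3.png')[110:310,210:410]
cv2.imwrite('pics/c3.png',cv2.resize(np.hstack([a,b]),None,fx=2,fy=2))
s=status.get_state();print(s['tool_pos'],s['contact_force'])
E
```

```text
side button_top 0.53 [0.681 0.13  0.101] [[384. 207.]]
side radio 0.72 [ 0.533 -0.218  0.175] [[186. 194.]]
side radio 0.64 [0.685 0.115 0.088] [[378. 215.]]
side radio 0.56 [ 0.687 -0.232  0.166] [[204. 265.]]
top button_top 0.49 [0.673 0.132 0.099] [[275. 175.]]
top radio 0.85 [0.675 0.14  0.092] [[272. 175.]]
[0.58481312 0.03673615 0.34573377] [ 0.11454543  0.8342302  -0.49091003]
```

View pics/c3.png

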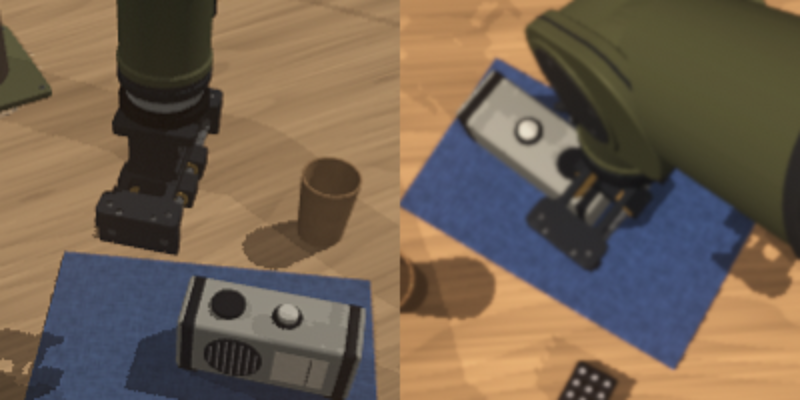

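The radio lies on its feet. The white button shows at side (383.5,207) and top (273.5,175). I'll locate it on the z=0.099 plane.

```bash
python3 - <<'E'
from h import *
from scipy.spatial.transform import Rotation as Ro
B=[]
for n,c in (('side',(383.5,207)),('top',(273.5,175.3))):
    im=cv2.imread(f'pics/{n}3.png').min(2).astype(int); u,v=map(int,c)
    ys,xs=np.nonzero(im[v-9:v+10,u-9:u+10]>175); 
    m=[xs.mean()+u-9,ys.mean()+v-9] if len(xs) else c
    B+= [onplane(n,[m],.099)[0],onplane(n,[c],.099)[0]]; print(n,m,len(xs),B[-2].round(4),B[-1].round(4))
b=(B[1]+B[3])/2
s=status.get_state();R=Ro.from_quat(s['eef_rot']).as_matrix();p=s['tool_pos']
print(b,R.T@(b-(p+R[:,2]*.166)))
M=np.array([.606,.084]);e=np.radians(56);e=np.array([np.cos(e),np.sin(e)]);q=b[:2]-M;print(q@e,q@[-e[1],e[0]])
E
```

```text
side (383.5, 207) 0 [0.6804 0.131  0.099 ] [0.6804 0.131  0.099 ]
top [np.float64(272.92857142857144), np.float64(174.73809523809524)] 42 [0.6739 0.1372 0.099 ] [0.6725 0.136  0.099 ]
[0.67645027 0.13351146 0.099     ] [-0.13320882 -0.0032298   0.08074959]
0.08044214770292754 -0.030719462035147135
```

play_rows --pt "0 -0.033 -0.003 0 0 0 0" --pt "0 -0.035 0 0 0 0 0" --pt "0 -0.035 0 0 0 0 0" --pt "0 -0.03 0 0.01 0 0 0" --pt "0 0 0 0.03 0 0 0" --pt "0 0 0 0.02 0 0 0" --pt "0 0 0 0.01 0 0 0" --pt "0 0 0 0 0 0 0"

```text
clock: 8.43
tool_pos: [0.676, 0.133, 0.2753]
eef_rot: [-0.406, 0.914, 0.0, -0.001]
contact_force: [0.7, 0.2, -0.3]
opening: 0.008
finger_force: 0.0
```

play_rows --pt "0 0 0 0.004 0 0 0" --pt "0 0 0 0.004 0 0 0" --pt "0 0 0 0.003 0 0 0" --pt "0 0 0 0 0 0 0"

```text
clock: 8.93
tool_pos: [0.6762, 0.1334, 0.2649]
eef_rot: [-0.406, 0.914, -0.0, 0.0]
contact_force: [-0.5, -0.5, 1.5]
opening: 0.004
finger_force: 0.7
```

play_rows --pt "0 0 0 0.002 0 0 0" --pt "0 0 0 0.002 0 0 0" --pt "0 0 0 0 0 0 0"

```text
clock: 9.3
tool_pos: [0.6762, 0.1335, 0.2609]
eef_rot: [-0.406, 0.914, -0.0, 0.0]
contact_force: [0.2, 1.1, 4.5]
opening: 0.001
finger_force: 1.8
```

play_rows --pt "0 0 0 0.001 0 0 0" --pt "0 0 0 0 0 0 0"

```text
clock: 9.55
tool_pos: [0.6762, 0.1335, 0.2605]
eef_rot: [-0.406, 0.914, -0.0, 0.0]
contact_force: [-2.3, -1.5, 7.8]
opening: 0.002
finger_force: 3.5
```

play_rows --pt "0 0 0 0.001 0 0 0" --pt "0 0 0 0 0 0 0"

```text
clock: 9.8
tool_pos: [0.6762, 0.1335, 0.2604]
eef_rot: [-0.406, 0.914, -0.0, 0.0]
contact_force: [-3.7, -1.9, 12.1]
opening: 0.002
finger_force: 6.0
```

The force climbs to 12 N with almost no more travel, so the button is fully in. Now I'll release it and withdraw straight up.

play_rows --pt "0 0 0 -0.006 0 0 0" --pt "0 0 0 -0.02 0 0 0" --pt "0 0 0 -0.04 0 0 0" --pt "0 0 0 -0.05 0 0 0" --pt "0 0 0 -0.03 0 0 0" --pt "0 0 0 0 0 0 0" --pt "0 0 0 0 0 0 0"

```text
clock: 10.68
tool_pos: [0.6757, 0.1333, 0.4039]
eef_rot: [-0.406, 0.914, 0.0, -0.001]
contact_force: [-0.7, -0.1, -0.1]
opening: 0.006
finger_force: 0.0
```

```bash
python3 - <<'E'
from h import *
im=cams.snapshot('side'); cv2.imwrite('pics/s4.png',im[:,:,::-1]); print(status.get_state()['contact_force'])
E
```

```text
[0.61903231 0.57463522 0.36627748]
```

View pics/s4.png

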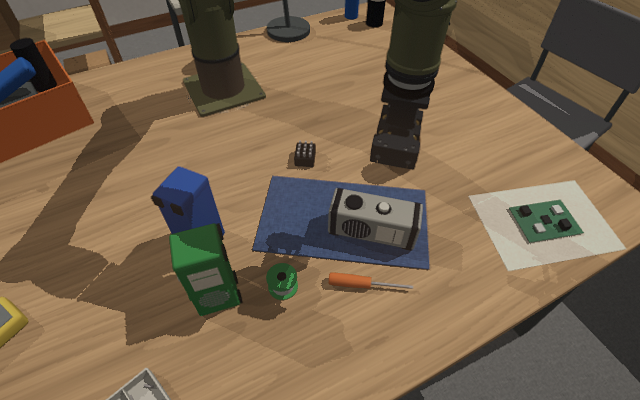

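The radio lies on its feet on the mat with the button at (384,208) out again. The spool and screwdriver are in place. The gripper hides the cup but is about 0.2 m from it.

```bash
python3 -c "
from plant import r
print(r.finish_job())"
```

```text
the job is handed in; nothing more can be done
None
```

I tipped the radio onto its feet on the mat, pressed the power button fully in and released it, and handed the job in at about 11 s; the hand-in returned no verdict.

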